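# Slide the stoppered flask into the free bay

### The arm

A 7-joint arm with a two-finger parallel gripper is mounted at the origin on the work surface. World frame = base frame: x ahead of the robot, y to its left, z up, the work surface at z = 0. Lengths are in m, angles in rad, forces in N, time in s.
With the tool pointing down it reaches from about 0.4 to 0.9 m from the base axis. Payload 5.6 kg.
Tool frame: the origin (TCP) lies midway between the tips of the shut fingers; the grasp point (between the pads) lies 19 mm behind it; z points along the fingers, y is the line along which they close (so a half turn about z gives the same grasp; the last joint's range is limited). The gripper opens to 92 mm and grips with 3 to 60 N. Pads are 20 mm wide; open, the fingers measure 128 mm over their backs; the gripper's body (75 mm by 189 mm) begins 69 mm behind the grasp point.
Start: joints at [1.191, 0.468, -0.012, 1.603, 0.006, 1.071, -0.056], TCP at [0.215, -0.614, 0.215] pointing down, gripper open.
Joint ranges: [-2.53, 2.53], [-0.31, 2.02], [-1.57, 1.55], [0.28, 2.44], [-1.29, 4.43], [0.15, 1.84], [-2.92, 2.92]. Speed limits (rad/s): [2.57, 2.57, 3.14, 3.14, 3.14, 3.14, 3.14].

### API

Orientations are given as a 3x3 rotation matrix whose columns are the frame's x, y, z axes.
In Python, from station import env, effector, solver, viewer, workorder, search_frame, tip_of gives the robot as it stands. Calls block until the motion is done:
- env.reach(position, orientation): joint-space move of the TCP to a pose.
- env.movel(position, frame=None, rate=0.15): straight line of the TCP; frame=None keeps the orientation; rate is the mean speed in m/s.
- env.goto_joints(angles): joint-space move.
- effector.release() and effector.grasp(squeeze=None): open the fingers fully, or close them until they stop; squeeze is the grip in N (None keeps the last).
- env.pause(seconds).
- solver.inverse_kinematics(position, orientation): joint angles nearest the present ones, or None.
- env.sense(): the state.
- viewer.read_camera(name): name is "scene" or "top" or "wrist"; returns (picture, depth): 480x640x3 uint8, red, green, blue; 480x640 float32, m along the optical axis (not along the pixel's ray), 0 where there is no reading.
- viewer.camera_info(name): a dict with "intrinsics" (3x3 intrinsics, pixels), "eye" and "rotation" of the camera in the world; the wrist camera has in their place "T_tool_cam" (4x4, takes a point from camera to tool coordinates, whose origin is the TCP and whose axes are the flange's). Camera axes: x right, y up, looking along -z (the intrinsics and any distortion apply to the point x, -y, -z); pixel columns grow to the right and rows downward; lengths in m; the calibration is good to about 2 mm. The wrist camera is an equidistant fisheye: a pixel r from the principal point sees the ray r / f radians off the axis. A picture is of the moment at which its call begins: read the wrist's pose just before it. camera_info takes no time and is no camera call.
A pose or a line that the arm cannot do raises env.PlanningError and nothing moves.
- workorder.finish_job(): hands the job in; it is judged then, once.
Trained networks look in the newest picture that a camera, given by its name, has taken for a name from the list of things; names that differ only in an ending like _2 or _b are one class to them, and where a whole thing is asked for, a point or a joint stands for the part that bears it (a point fixed in the world has none). Each returns a list of dicts, best first, with "score" (0 to 1); they miss things now and then, are a little off and sometimes report something else, mostly with a low value. They report only what shows in the picture. A call takes as long as a camera call. They do not tell look-alikes from the thing itself.
- search_frame(camera, name): "at" ([x, y, z] in m, in world coordinates, good to about 4 mm: the middle of the surface that is visible of it).
- tip_of(camera, name): "at" ([x, y, z] in m, in world coordinates, good to about 4 mm: a listed point, or the origin of a listed thing).
The state is a dict: "t": time; "joint_positions": joint angles; "joint_velocities": joint speeds; "tau": joint torques, N m; "ee_pos": TCP position; "tcp_rot": TCP orientation; "wrist_force": force on the tool from outside, world axes, zero at the start; "moment": the same for the moment, N m; "gripper_width": finger opening in m; "grasp_force": force on a finger pad.
Only numpy, scipy, OpenCV 4.12 (cv2) and the standard library are available. Lean on these libraries where they do the work, as an engineer would, in place of code of your own. Each camera call takes 0.05 s, during which the arm holds its last target. There are 200 camera calls.

### The job

Slide the tall amber flask with the red stopper, which stands alone on the bench, into the free bay of the white rack (the one with the green spot) until it is fully home against the bay's back wall. Push it only low on its round belly with the fingers, so that it slides upright: do not take hold of or push on its neck or stopper, and do not lift it or tip it over. Leave everything else where it stands, and finish with the flask standing in the bay and the robot clear of it.

Things in the scene. Friction and masses are not known exactly. Their poses are not given: they have to be found in the camera images.
- flask: Full amber volumetric flask with RED stopper, to be pushed; 0.33 to 0.5 kg. Upright z axis, origin at the centre of its underside. Flat foot 64 mm across; belly 76 mm across at 16 mm height, 80 mm at its widest (30 to 42 mm up), 68 mm at 60 mm, 44 mm at 78 mm, 22 mm at 92 mm. Total height 224 mm. Friction on the bench about 0.5 to 0.7: it may tip if pushed above about 45 mm.
- flask_neck: Neck and stopper of that flask, fixed to it: 19 mm thick neck from 92 mm height, 25 mm lip, red 30 mm stopper up to 224 mm. Origin on the flask's axis 92 mm above its underside. Not to be pushed; mind that the gripper's body does not lean on it.
- rack: White plastic rack fixed to the bench; walls 50 mm high, three bays 96 mm wide side by side along its y axis (centre lines at y = -108, 0, +108 mm), 12 mm walls between, no floor. Its +x is the way to push in (turned up to 0.15 rad); bays open at the -x side, nearest the robot, from x = -46 mm; back wall face at x = +40 mm. Origin on the bench, where a flask home in the middle bay is centred.
- spot: Flat green round sticker, 52 mm across, on the bench in the free bay. Origin at its centre, exactly where the flask's centre stands when it touches the back wall (rack x = 0, on the free bay's centre line).
- neighbour_a: Bystander. A full 250 ml amber flask with a WHITE stopper, same shape and size as flask, standing in one of the two occupied bays; must stay where it is. Origin at the centre of its underside.
- neighbour_b: Bystander. A full 250 ml amber flask with a WHITE stopper, same shape and size as flask, standing in one of the two occupied bays; must stay where it is. Origin at the centre of its underside.
- beaker: Bystander: empty clear glass beaker, 68 mm across (72 mm at the rim), 90 mm high, to the left. Origin at the centre of its underside.
- reagent: Bystander: amber reagent bottle with black cap and paper label, 66 mm across, 150 mm high, to the right. Origin at the centre of its underside.
- wash_bottle: Bystander: white wash bottle with blue cap and thin bent spout (reaches 80 mm from its axis, up to 215 mm), 70 mm across, to the left of the rack. Origin at the centre of its underside.
- weighing_bottle: Bystander: small clear weighing bottle with knobbed lid, 44 mm across, 55 mm high, right of the rack. Origin at the centre of its underside.
- stopper: Bystander: loose white stopper, 26 mm across, 30 mm high, right of the rack. Origin at the centre of its underside.
Not all that is in view belongs to the job. Leave any turquoise or yellow look-alike of the flask alone.

How it is judged:
By the outcome, as a careful person would: the job done as asked, in the order asked, and still so for the second after the job is handed in, with the robot touching nothing.
It also fails if it takes over 72 s, if anything falls off the work surface, if the arm or the gripper's body presses on something with over 40 N, if the wrist force passes 120 N, or if a joint passes its speed limit or range.

## Working session

There is one attempt and no reset: what is moved stays moved. The work goes in short steps, each a Python script; the robot and the scene stay as the last script left them, time stands still between calls to the robot, and variables do not carry over. Pictures are saved under pics/ and viewed, at most 10 in all, crops included, and the job is handed in when it is done.

```bash
mkdir -p pics; ls; python3 - <<'E'
from station import *
import cv2, numpy as np
for c in ("scene","top"):
    p,d=viewer.read_camera(c); cv2.imwrite(f"pics/{c}0.png",p[:,:,::-1]); np.save(f"pics/{c}d.npy",d); np.save(f"pics/{c}p.npy",p)
    i=viewer.camera_info(c); print(c,{k:np.round(np.array(v),3).tolist() for k,v in i.items() if not isinstance(v,str)})
    for n in ("flask","flask_neck","spot","rack","neighbour_a"):
        print(n,[(np.round(q["at"],3).tolist(),round(q["score"],2)) for q in tip_of(c,n)[:4]])
s=env.sense(); print(s["t"],s["tcp_rot"].round(3) if hasattr(s["tcp_rot"],'round') else s["tcp_rot"],s["gripper_width"])
E
```

```text
pics
scene {'intrinsics': [[609.28, 0.0, 318.336], [0.0, 609.28, 243.736], [0.0, 0.0, 1.0]], 'eye': [1.159, -0.519, 0.953], 'rotation': [[0.613, -0.579, 0.537], [0.79, 0.446, -0.421], [0.004, 0.682, 0.731]]}
flask [([0.349, -0.029, 0.004], 0.97), ([0.476, 0.008, -0.0], 0.77), ([0.469, -0.148, -0.001], 0.68), ([0.441, -0.409, -0.0], 0.21)]
flask_neck [([0.472, -0.146, 0.092], 0.92), ([0.476, 0.006, 0.094], 0.89), ([0.352, -0.029, 0.094], 0.67)]
spot [([0.655, -0.102, 0.0], 0.8)]
rack [([0.639, 0.003, 0.001], 0.83), ([0.445, -0.41, -0.004], 0.3)]
neighbour_a [([0.626, 0.108, 0.0], 0.83), ([0.638, 0.003, -0.001], 0.57)]
top {'intrinsics': [[442.752, 0.0, 324.377], [0.0, 442.752, 241.093], [0.0, 0.0, 1.0]], 'eye': [0.337, -0.027, 1.194], 'rotation': [[0.008, 0.99, -0.141], [-1.0, 0.007, -0.008], [-0.007, 0.141, 0.99]]}
flask [([0.351, -0.031, -0.002], 0.93), ([0.468, -0.147, 0.002], 0.72), ([0.479, 0.009, -0.003], 0.72)]
flask_neck [([0.48, 0.006, 0.095], 0.75), ([0.471, -0.146, 0.09], 0.54), ([0.353, -0.028, 0.094], 0.51)]
spot [([0.65, -0.102, 0.001], 0.81)]
rack []
neighbour_a [([0.636, 0.007, -0.001], 0.81), ([0.626, 0.112, -0.0], 0.65)]
0.6 [[ 0.944  0.33  -0.   ]
 [ 0.33  -0.944 -0.   ]
 [-0.     0.    -1.   ]] 0.0915622932347995
```

View pics/scene0.png

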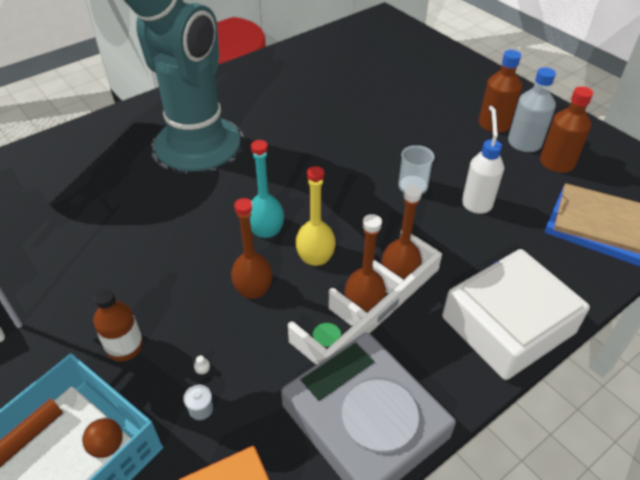

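View pics/top0.png

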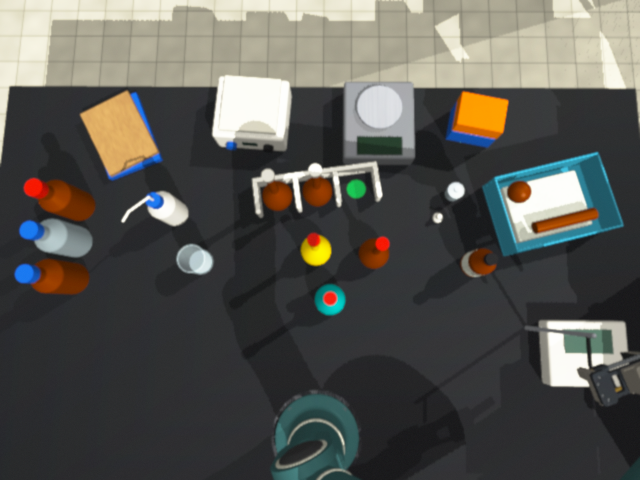

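The scene picture shows the target, amber with a red stopper, at about (250, 270). The turquoise flask is at (265, 210), the yellow one at (316, 240), and the green spot at (327, 335) in the rack's right-hand bay. The networks agree: flask at about (0.469, -0.147), spot at about (0.652, -0.102). I'll refine both from depth and check that the pushing poses are reachable.

```bash
cat > h.py <<'E'
from station import *
import numpy as np, cv2
from scipy.optimize import least_squares
def cloud(c,p,d):
    i=viewer.camera_info(c); K=np.array(i["intrinsics"]); v,u=np.mgrid[:480,:640]
    P=np.stack([(u-K[0,2])/K[0,0]*d,-(v-K[1,2])/K[1,1]*d,-d],-1)@np.array(i["rotation"]).T+np.array(i["eye"])
    P[d==0]=9; return P
def near(P,c,r): return np.hypot(P[...,0]-c[0],P[...,1]-c[1])<r
def flask_xy(c,P,g,R=.0395):
    Q=P[near(P,g,.06)&(P[...,2]>.025)&(P[...,2]<.05)]
    s=least_squares(lambda x:np.hypot(*(Q[:,:2]-x).T)-R,g,loss='soft_l1',f_scale=.002)
    return s.x,len(Q),np.abs(s.fun).mean()
def green(P,p,g):
    q=p.astype(int); m=near(P,g,.05)&(q[...,1]>q[...,0]+40)&(q[...,1]>q[...,2]+30)&(P[...,2]<.02)
    return P[m].mean(0),m.sum()
def rot(yaw,tilt):
    c,s=np.cos(tilt),np.sin(tilt); R=np.array([[c,0,s],[0,-1,0],[s,0,-c]])
    a,b=np.cos(yaw),np.sin(yaw); return np.array([[a,-b,0],[b,a,0],[0,0,1]])@R
E
python3 - <<'E'
from h import *
for c in("scene","top"):
    p,d=np.load(f"pics/{c}p.npy"),np.load(f"pics/{c}d.npy"); P=cloud(c,p,d)
    print(c,flask_xy(c,P,(.469,-.147)),green(P,p,(.652,-.102)))
    q=p.astype(int); m=near(P,(.66,0),.2)&(P[...,2]>.042)&(P[...,2]<.058)&(q.min(-1)>110)&(q.max(-1)-q.min(-1)<40)
    m&=P[...,0]<.73
    m=cv2.morphologyEx(m.astype(np.uint8),cv2.MORPH_OPEN,np.ones((2,2)))>0
    Q=P[m][:,:2].astype(np.float32)*1000; print(len(Q),cv2.minAreaRect(Q),np.round(cv2.boxPoints(cv2.minAreaRect(Q))).tolist())
    B=Q/1000-np.array([.652,-.102]); a=.12
    for a in(.1,.12,.14):
        r=B@np.array([[np.cos(a),-np.sin(a)],[np.sin(a),np.cos(a)]])
        b=r[(r[:,0]>.035)&(r[:,0]<.06)]; k=np.polyfit(b[:,1],b[:,0],1); print(a,len(b),k, np.histogram(r[:,1][r[:,0]<.025],bins=np.arange(-.08,.08,.008)))
print(np.round(viewer.camera_info("wrist")["T_tool_cam"],3))
for y,pos in((.35,(.417,-.166)),(.35,(.38,-.18)),(.12,(.51,-.12)),(.12,(.605,-.108))):
    print(solver.inverse_kinematics(np.array([*pos,.02]),rot(y,.45)))
E
```

```text
scene (array([ 0.46910646, -0.14480776]), 359, np.float64(0.0011278222265684234)) (array([ 0.65157562, -0.10103258,  0.00244197]), np.int64(504))
2314 ((4722.818359375, 4498.3671875), (12415.2607421875, 311.9546203613281), 47.903934478759766) [[446.0, -3.0], [677.0, -212.0], [9000.0, 9000.0], [8769.0, 9209.0]]
0.1 1274 [-0.03250228  0.05125579] (array([  0,   0, 127, 119,   4,   0,   0,   0,   0,   0,   0,   0,   0,
         0,   0,  31, 166,  46,   0]), array([-8.0000000e-02, -7.2000000e-02, -6.4000000e-02, -5.6000000e-02,
       -4.8000000e-02, -4.0000000e-02, -3.2000000e-02, -2.4000000e-02,
       -1.6000000e-02, -8.0000000e-03, -6.9388939e-17,  8.0000000e-03,
        1.6000000e-02,  2.4000000e-02,  3.2000000e-02,  4.0000000e-02,
        4.8000000e-02,  5.6000000e-02,  6.4000000e-02,  7.2000000e-02]))
0.12 1297 [-0.01665066  0.05145871] (array([  0,   0, 125, 125,   4,   0,   0,   0,   0,   0,   0,   0,   0,
         0,   0,  26, 165,  48,   0]), array([-8.0000000e-02, -7.2000000e-02, -6.4000000e-02, -5.6000000e-02,
       -4.8000000e-02, -4.0000000e-02, -3.2000000e-02, -2.4000000
[... 2179 characters left out ...]
00e-02, -5.6000000e-02,
       -4.8000000e-02, -4.0000000e-02, -3.2000000e-02, -2.4000000e-02,
       -1.6000000e-02, -8.0000000e-03, -6.9388939e-17,  8.0000000e-03,
        1.6000000e-02,  2.4000000e-02,  3.2000000e-02,  4.0000000e-02,
        4.8000000e-02,  5.6000000e-02,  6.4000000e-02,  7.2000000e-02]))
[[-0.001  0.955  0.295  0.084]
 [ 1.     0.     0.001  0.   ]
 [ 0.001  0.295 -0.955 -0.17 ]
 [ 0.     0.     0.     1.   ]]
[ 1.62094093  1.10107801 -1.33658014  2.3644255   1.58087061  0.66043389
 -1.99394988]
None
[ 1.30354572  1.13171966 -1.33540702  2.28247062  1.78377623  0.82597096
 -2.57048507]
[ 1.14769896  1.2052351  -1.33929482  2.08652567  1.73222642  0.89236771
 -2.50103096]
```

```bash
cat >> h.py <<'E'
A=.145; S=np.array([.6525,-.102]); F=np.array([.4695,-.1463])
X=np.array([np.cos(A),np.sin(A)]); Y=np.array([-np.sin(A),np.cos(A)])
W=S-.085*X; Y1=np.arctan2(*(W-F)[::-1])
def tcp(fl,yaw,gap,z=.018,reach=.048):  # TCP place when finger face is gap behind flask centred at fl
    return np.array([*(np.array(fl)-(reach+gap)*np.array([np.cos(yaw),np.sin(yaw)])),z])
E
python3 - <<'E'
from h import *
print(W,Y1)
for flip in(0,1):
  for t in(.15,.25,.35,.45):
    D=np.diag([-1,-1,1]) if flip else np.eye(3)
    for n,p,y in(("up",tcp(F,Y1,.02,.15),Y1),("a",tcp(F,Y1,.02),Y1),("b",tcp(W,Y1,0),Y1),("c",tcp(W,A,.01),A),("d",tcp(S,A,0),A)):
        q=solver.inverse_kinematics(p,rot(y,t)@D); print(flip,t,n,None if q is None else np.round(q,2))
E
```

```text
[ 0.568392   -0.11428186] 0.3131179176511426
0 0.15 up [ 0.69  0.17 -0.33  2.22 -0.07  0.64 -0.84]
0 0.15 a [ 0.57  0.44 -0.21  2.3  -0.02  0.29 -0.85]
0 0.15 b [ 0.41  0.55 -0.23  2.08  0.1   0.4  -1.12]
0 0.15 c [ 0.35  0.52 -0.17  2.13  0.1   0.36 -1.31]
0 0.15 d [ 0.3   0.62 -0.2   1.91  0.16  0.47 -1.42]
0 0.25 up [ 0.77  0.15 -0.35  2.27 -0.22  0.56 -0.65]
0 0.25 a [ 0.71  0.45 -0.3   2.35 -0.23  0.19 -0.59]
0 0.25 b [ 0.46  0.53 -0.23  2.14 -0.07  0.27 -0.92]
0 0.25 c [ 0.36  0.5  -0.16  2.2  -0.08  0.22 -1.12]
0 0.25 d [ 0.3   0.6  -0.17  1.99  0.06  0.32 -1.31]
0 0.35 up [ 0.86  0.13 -0.38  2.32 -0.44  0.49 -0.4 ]
0 0.35 a [ 0.69  0.44 -0.21  2.4  -1.17  0.18  0.4 ]
0 0.35 b [ 0.56  0.54 -0.31  2.2  -0.33  0.15 -0.62]
0 0.35 c [ 0.85  0.62 -0.7   2.23  1.24  0.25 -2.31]
0 0.35 d [ 0.32  0.58 -0.16  2.06 -0.15  0.17 -1.09]
0 0.45 up [ 0.96  0.13 -0.41  2.37 -0.7   0.45 -0.09]
0 0.45 a None
0 0.45 b [ 1.35  1.17 -1.34  2.21  1.65  0.77 -2.2 ]
0 0.45 c [ 1.31  1.14 -1.34  2.27  1.77  0.82 -2.52]
0 0.45 d [ 1.16  1.21 -1.34  2.08  1.73  0.89 -2.46]
1 0.15 up [ 1.1   0.24 -0.78  
[... 294 characters left out ...]
25 a [ 0.98  0.51 -0.61  2.33  0.53  0.22  1.84]
1 0.25 b [ 0.71  0.59 -0.54  2.13  0.52  0.32  1.68]
1 0.25 c [ 0.56  0.54 -0.4   2.18  0.44  0.25  1.54]
1 0.25 d [ 0.66  0.7  -0.63  1.97  0.77  0.44  1.23]
1 0.35 up [ 1.21  0.18 -0.75  2.3  -0.27  0.47  2.6 ]
1 0.35 a [ 1.31  0.66 -0.93  2.36  1.21  0.27  1.27]
1 0.35 b [ 0.75  0.58 -0.53  2.19  0.46  0.17  1.77]
1 0.35 c [ 0.85  0.62 -0.7   2.23  1.24  0.25  0.83]
1 0.35 d [ 0.74  0.71 -0.69  2.04  1.05  0.34  0.99]
1 0.45 up [ 1.7   0.36 -1.25  2.33  0.04  0.38  2.38]
1 0.45 a None
1 0.45 b [ 1.09  0.75 -0.89  2.23  1.47  0.26  0.91]
1 0.45 c [ 1.19  0.88 -1.1   2.28  1.75  0.52  0.51]
1 0.45 d [ 0.73  0.69 -0.64  2.1   1.45  0.21  0.6 ]
```

```bash
cat >> h.py <<'E'
T=.25; FL=np.diag([-1,-1,1.]); R1=rot(Y1,T)@FL; R2=rot(A,T)@FL
def st(m=""):
    s=env.sense(); print(m,round(s["t"],2),np.round(s["ee_pos"],4),"F",np.round(s["wrist_force"],1))
def snap(n,g,c=("scene","top")):
    for k in c:
        p,d=viewer.read_camera(k); cv2.imwrite(f"pics/{n}_{k}.png",p[:,:,::-1]); print(k,flask_xy(k,cloud(k,p,d),g))
E
python3 - <<'E'
from h import *
s=env.sense(); e=np.array(s["ee_pos"])
effector.grasp(10)
env.movel(e+[0,0,.09],rate=.2); st()
env.reach(tcp(F,Y1,.03,.28),R1); st("stage")
env.movel(tcp(F,Y1,.03),rate=.15); st("down")
p,d=viewer.read_camera("scene"); cv2.imwrite("pics/down.png",p[:,:,::-1])
E
```

```text
2.54 [ 0.2145 -0.613   0.3036] F [-0.5 -0.  -1.2]
stage 4.74 [ 0.3953 -0.1707  0.2799] F [ 1.1 -0.5  0.7]
down 6.64 [ 0.3957 -0.1706  0.0185] F [ 0.4 -0.2  0.6]
```

View pics/down.png

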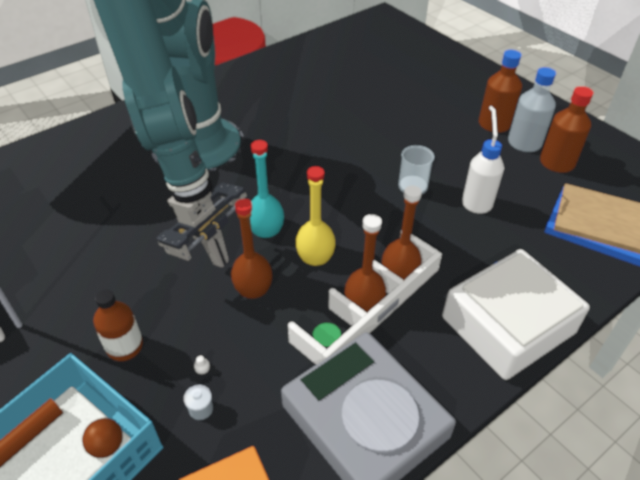

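The fingertips, at about (222, 262), are low behind the belly. The gripper body's left end, near (240, 190), is clear of the turquoise neck at (262, 190). Next is the first push, to just before the bay.

```bash
python3 - <<'E'
from h import *
env.movel(tcp(F,Y1,.003),rate=.05); st("near")
env.movel(tcp(W,Y1,0),rate=.04); st("pushed")
env.movel(tcp(W,Y1,.03),rate=.08); st("back")
snap("s1",W)
E
```

```text
near 7.38 [ 0.4208 -0.1618  0.0179] F [ 0.2 -0.3 -0.1]
pushed 10.21 [ 0.5226 -0.1291  0.018 ] F [-1.7 -1.2 -0.5]
back 10.73 [ 0.4944 -0.1387  0.0183] F [ 0.6 -0.1  0.6]
scene (array([ 0.56459098, -0.10745967]), 370, np.float64(0.001091874408708125))
top (array([ 0.56589908, -0.11029663]), 99, np.float64(0.0010420395977922038))
```

View pics/s1_scene.png

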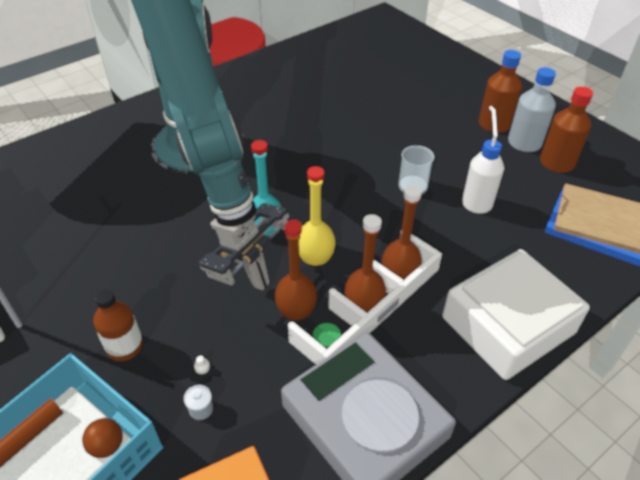

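The flask moved cleanly and stands upright at (293, 295). It measures 5.8 mm to the left of the bay's centre line. I'll angle the next leg slightly right and check it at the bay mouth.

```bash
python3 - <<'E'
from h import *
G=np.array([.5652,-.1089]); V=S-.040*X-.001*Y
y=np.arctan2(*(V-G)[::-1]); R=rot(y,T)@FL; print("yaw",y)
env.movel(tcp(G,y,.02),R,rate=.08); st("turned")
env.movel(tcp(V,y,0),rate=.03); st("pushed")
env.movel(tcp(V,y,.02),rate=.08); st("back")
snap("s2",V)
E
```

```text
yaw 0.0027326566948526814
turned 11.35 [ 0.4977 -0.1085  0.0181] F [ 0.4 -0.9  0.5]
pushed 13.76 [ 0.565  -0.1089  0.018 ] F [-2.1  0.5 -0.6]
back 14.16 [ 0.5455 -0.1091  0.0184] F [ 0.5 -0.4  0.8]
scene (array([ 0.6121043 , -0.10465278]), 553, np.float64(0.005781132030630313))
top (array([ 0.61383166, -0.10889467]), 156, np.float64(0.007453969316790298))
```

View pics/s2_top.png

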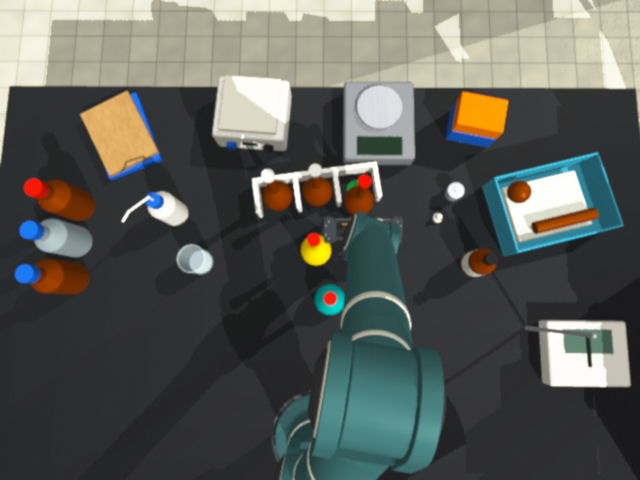

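The flask stands centred in the bay mouth at (360, 200), within 1 mm of the centre line. Now the final straight push, watching the wrist force for contact with the back wall.

```bash
python3 - <<'E'
from h import *
G=np.array([.613,-.107])
env.movel(tcp(G,A,.015),R2,rate=.08); st("turned")
env.movel(tcp(S-.006*X,A,0),rate=.03); st("pushed")
for k in range(16):
    env.movel(tcp(S-.005*X,A,-.001*k),rate=.01); 
    f=np.array(env.sense()["wrist_force"])[:2]@X; print(k,round(f,1))
    if f<-9: break
st("home")
env.movel(tcp(S,A,.02),rate=.08)
env.movel(tcp(S,A,.06),rate=.15); st("back")
snap("s3",S)
for c in("scene","top"):
    print([(np.round(q["at"],3),round(q["score"],2)) for n in("flask","neighbour_a") for q in tip_of(c,n)[:5]])
E
```

```text
turned 14.55 [ 0.5511 -0.117   0.018 ] F [-0.5 -0.6 -0.3]
pushed 16.32 [ 0.5991 -0.1098  0.0181] F [-2.3  0.5 -1.4]
0 -0.8
1 -0.9
2 -1.3
3 -2.1
4 -1.3
5 -0.7
6 -2.2
7 -0.9
8 -1.2
9 -1.2
10 -3.0
11 -5.3
12 -7.3
13 -9.6
home 19.82 [ 0.6101 -0.1082  0.0173] F [-9.6 -0.9  6.6]
back 20.74 [ 0.5468 -0.1178  0.0185] F [0.3 0.1 0.7]
scene (array([ 0.66088595, -0.09449308]), 638, np.float64(0.007353972711716646))
top (array([ 0.65786808, -0.09979288]), 290, np.float64(0.00816418798127905))
[(array([0.48 , 0.008, 0.001]), 0.77), (array([ 0.658, -0.099,  0.002]), 0.65), (array([ 0.624,  0.108, -0.003]), 0.93), (array([0.637, 0.006, 0.   ]), 0.77)]
[(array([ 0.352, -0.03 , -0.002]), 0.97), (array([ 0.482,  0.01 , -0.002]), 0.85), (array([ 0.658, -0.101,  0.003]), 0.68), (array([ 0.449,  0.32 , -0.002]), 0.32), (array([ 0.627,  0.109, -0.001]), 0.62), (array([ 0.636,  0.008, -0.002]), 0.6)]
```

View pics/s3_scene.png

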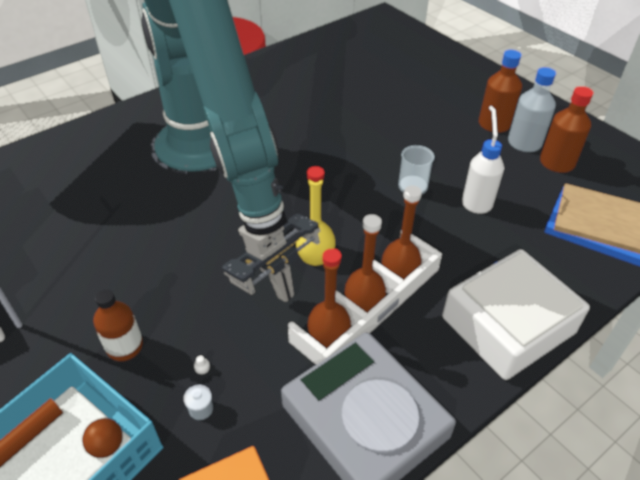

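The flask stands upright in the bay at (330, 320), in line with its neighbours. The steady force rise over the last 4 mm marks the back wall. The gripper is clear and touching nothing. I'll raise it straight up and check once more.

```bash
python3 - <<'E'
from h import *
e=np.array(env.sense()["ee_pos"]); env.movel([e[0],e[1],.26],rate=.15); st("up")
p,d=viewer.read_camera("scene"); cv2.imwrite("pics/end.png",p[:,:,::-1])
for n in("flask","reagent","beaker"): print(n,[(np.round(q["at"],3),round(q["score"],2)) for q in tip_of("scene",n)[:4]])
E
```

```text
up 22.81 [ 0.546  -0.1172  0.2591] F [-0.6  0.3  0.1]
flask [(array([ 0.476,  0.013, -0.001]), 0.97), (array([ 0.657, -0.102,  0.001]), 0.73), (array([ 0.348, -0.031,  0.002]), 0.71)]
reagent [(array([ 0.444, -0.411, -0.001]), 0.73)]
beaker [(array([0.625, 0.111, 0.001]), 0.65), (array([ 0.445,  0.321, -0.005]), 0.59)]
```

View pics/end.png

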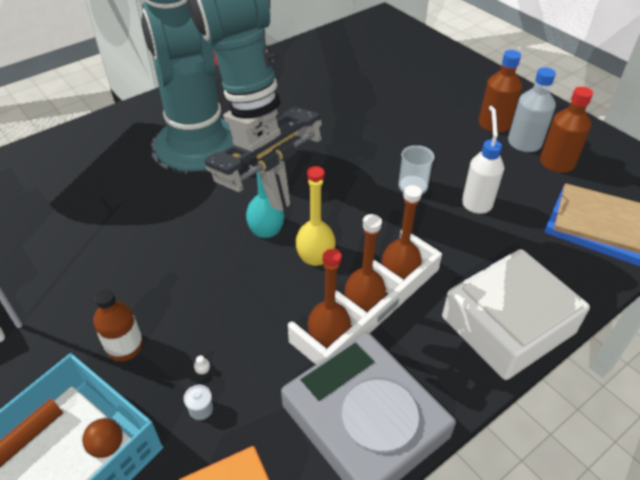

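The flask, at (330, 320), is home and upright, everything else stands where it was, and the robot is clear, so I'm handing the job in.

```bash
python3 -c "
from station import *
print(workorder.finish_job())"
```

```text
the job is handed in; nothing more can be done
None
```

The red-stoppered amber flask stands upright and fully home against the back wall of the green-spot bay, nothing else appears to have moved, the robot is clear, and I handed the job in at about 23 s of the 72 s allowed.

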